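# Load the paper-tape stand and hold its brake dial off

### The arm

A 6-joint arm with a two-finger parallel gripper is mounted at the origin on the work surface. World frame = base frame: x ahead of the robot, y to its left, z up, the work surface at z = 0. Lengths are in m, angles in rad, forces in N, time in s.
With the tool pointing down it reaches from about 0.375 to 0.9 m from the base axis. Payload 3.1 kg.
Tool frame: the origin (TCP) lies midway between the tips of the shut fingers; the grasp point (between the pads) lies 19 mm behind it; z points along the fingers, y is the line along which they close (so a half turn about z gives the same grasp; the last joint's range is limited). The gripper opens to 85 mm and grips with 20 to 120 N. Pads are 22 mm wide; open, the fingers measure 114 mm over their backs; the gripper's body (76 mm by 85 mm) begins 54 mm behind the grasp point. The pads swing forward as they close: fully open they stand 13 mm farther back than shut.
Start: joints at [1.042, 0.527, 1.433, -0, 1.181, -0.178], TCP at [0.215, 0.587, 0.231] pointing down, gripper open.
Joint ranges: [-3.08, 3.08], [-0.75, 2.2], [0.22, 2.44], [-1.43, 4.57], [0, 2.65], [-2.85, 2.85]. Speed limits (rad/s): [2.79, 2.79, 3.14, 3.14, 3.14, 3.14].

### API

Orientations are given as a unit quaternion [x, y, z, w].
In Python, from station import manip gives the robot as it stands. The module is installed in compiled form; this text tells all that it offers.
- The arm moves only by the tool apply_moves, never from a script. Its arguments are lists of equal length, an entry for each row: "claw": the gripper's target within -1 to 1 (fully open at 1, half-way at 0, shut at -1); "travel": the shift along the tool's x, y, z scaled (see below), a list of three; "turn": the turn, a rotation vector about the tool's x, y, z scaled (see below), a list of three. In form: {"claw": [claw, ...], "travel": [[dx, dy, dz], ...], "turn": [[rx, ry, rz], ...]}. A call has 1 to 5 rows; each row is the pose to reach, as a shift and turn from the pose commanded when the call began, along the tool's axes at that moment, turning the shorter way round; what a row does not reach only later rows make up. The controller multiplies each number of a shift by 800 mm and each number of a turn by 180 degrees. A row lasts 1/12 s, in which the tool goes at most 41.7 mm and 7.16 degrees, less where a joint would pass 70% of its speed; a pose out of reach is approached as far as the arm can. A call with a number of a shift or a turn outside -1 to 1 is refused whole. A call with a gripper value outside its range is refused whole. The fingers move at their own pace and stop on an object; "newtons" is the grip in N (left out, the last holds). Time passes only in rows, so rows that repeat a pose let the fingers close. It gives the time, the measured TCP pose, the force, the opening and the grip force at its end, in the units of the state.
- manip.sense(): the state, without advancing time (a new reading comes with each control period).
- manip.snapshot(name): name is "scene" or "top" or "wrist"; returns a dict with "pixels" (400x640x3 uint8, red, green, blue), "depth" (400x640 float32, m along the optical axis (not along the pixel's ray), 0 where there is no reading), "intrinsics" (3x3 intrinsics, pixels), "k1" (the pictures are not rectified: a ray, as slopes to the right and down, at radius r is drawn at 1 + k1 r^2 times it, then the intrinsics apply), "R" (3x3) and "t" (3): a world point X has camera coordinates R X + t. Camera axes: x right, y down, z forward; pixel columns grow to the right and rows downward; lengths in m; the calibration is good to about 2 mm. A picture is of the moment at which its call begins.
- manip.sign_off(): hands the job in; it is judged then, once.
The state is a dict: "t": time; "q": joint angles; "qd": joint speeds; "tau": joint torques, N m; "tcp_pos": TCP position; "tool_rot": TCP orientation; "force": force on the tool from outside, world axes, zero at the start; "ft_torque": the same for the moment, N m; "finger_gap": opening from 0.0 (shut) to 1.0 (fully open); "gripper_force": force on a finger pad.
Only numpy, scipy, OpenCV 4.12 (cv2) and the standard library are available. Lean on these libraries where they do the work, as an engineer would, in place of code of your own. Each camera call takes 0.05 s, during which the arm holds its last target. There are 200 camera calls.

### The job

Slip the roll of paper tape down over the upright spindle of the grey tape stand until it sits flat on the base, and let go of it. Then turn the stand's spring-return brake dial by its red peg, anticlockwise seen from above, past the first two clicks to the third, where the lever points at the red dot, and finish while still holding it there so that I can thread the paper (let go and it springs back). Leave the cup, the rib, the spoon and the display case alone.

Things in the scene. Friction and masses are not known exactly. Their poses are not given: they have to be found in the camera images.
- stand: Grey tape stand, fixed to the counter: a plate 170 (x) by 300 (y) mm whose top is 30 mm above the counter. Origin at the centre of its underside; z up. The spindle stands at x +20, y +95 mm, the dial's vertical axis at x +20, y -80 mm. White dots mark the dial's rest (small), first and second click, a larger red dot the third, all 88 mm from the dial axis.
- spindle_foot (a point): Point on the spindle's axis at the plate's top. The steel spindle is fixed, vertical, 12 mm in diameter, 66 mm tall, its last 14 mm tapering to 3 mm.
- spindle_tip (a point): Top point of the spindle, 66 mm above the spindle foot.
- roll: Cream roll of paper tape on a card core, loose, standing upright on the counter at the start: 46 mm outside diameter, 60 mm tall, 18 mm bore right through it along its own z; 90 g or so. Origin at the centre of its underside. Seated, its underside rests on the stand's plate, its origin at the spindle foot.
- roll_top (a point): Centre of the roll's upper face, 60 mm above its origin.
- dial_lever: The turning part of the brake dial: black hub 56 mm across and 19 mm high with a black lever 14 mm wide (top 13 mm above the plate), white-tipped, reaching 81 mm from the axis. Origin on the dial axis at the plate's top; its x axis points along the lever, z up. A red upright round peg, 12 mm in diameter, stands on the lever 65 mm from the axis; it rises from the lever's top to 50 mm above the plate, so 37 mm of it are free. It may be pinched or pushed.
- peg_top (a point): Centre of the red peg's top end.
- third_dot (a point): Centre of the red dot on the plate that marks the third click, 88 mm from the dial axis.
- dial (a joint): Angle of the dial, rad, growing anticlockwise seen from above. 0: at rest; clicks at 0.35, 0.70 and 1.05 (20, 40, 60 degrees); hard stop at 1.35. A spring always drives it back to 0 from any angle, the clicks are felt but do not hold it: about 3 N at the peg near rest and 8 N at the third click, give or take 2 N at the clicks' humps.
- cup: Bystander: brown stoneware cup, 72 mm across, 75 mm tall, loose. Origin at the centre of its underside.
- rib: Bystander: orange hard silicone rib, 100 by 50 by 6 mm, lying flat, loose. Origin at the centre of its underside.
- spoon: Bystander: stainless measuring spoon, 150 mm long, lying flat along its x axis, loose.
- case: Bystander: clear acrylic display case, 200 (x) by 220 (y) by 90 mm, fixed, with two green tiles in it. Origin at the centre of its underside.
- case_lid (a joint): Opening angle of the case's clear lid, rad: hinged on the case's far (+x) rim, 0 shut, 1.6 to 1.85 (standing raised) at the start; it stays where it is. Its free edge stands about 0.3 m above the counter.
Mind the look-alikes: they are no part of the job. Of the things like the roll, leave any that is yellow; of the rest the larger one is meant.

How it is judged:
On the way, in this order (a step that is already met when the one before it is completed fails the run):
1. the roll sits flat on the stand, on the spindle, let go, the dial still at rest (horizontal distance between roll and spindle_foot below 0.005 m and z of roll in the frame of spindle_foot below 0.003 m and angle between roll's own z axis and vertical below 0.08 rad and contact force between roll and the fingers below 0.05 N and value of joint dial below 0.2 rad), for 0.2 s.
2. the dial is held at its third click (value of joint dial between 0.91 and 1.19 rad), for 0.3 s.
At the end, for the whole second after the job is handed in: The robot is still holding the dial at its third click (1.05 rad, within 0.14 rad or 8 degrees), at rest and pressing on it with more than 2 N, and the roll sits on the spindle, its underside within 3 mm of the plate, within 5 mm of the axis, upright, untouched by the robot (all of step 2 and velocity of joint dial between -0.1 and 0.1 rad/s and (contact force between dial_lever and the fingers above 2 N or contact force between dial_lever and the arm above 2 N) and horizontal distance between roll and spindle_foot below 0.005 m and z of roll in the frame of spindle_foot below 0.003 m and angle between roll's own z axis and vertical below 0.08 rad and linear speed of roll below 0.02 m/s and contact force between roll and the fingers below 0.05 N and contact force between roll and the arm below 0.05 N and contact force between roll and dial_lever below 0.05 N); the arm keeps its last pose, push and grip.
It fails at once if the cup, rib or spoon is moved more than 20 mm (distance of any of cup, rib, spoon from where it was at the start of the episode above 0.02 m).
It fails at once if the display case is struck or its lid shut (value of joint case_lid below 1.5 rad or contact force between case and the arm above 3 N or contact force between case and the fingers above 3 N).
It also fails if it takes over 58 s, if anything falls off the work surface, if the arm or the gripper's body presses on something with over 40 N, if the wrist force passes 120 N, or if a joint passes its speed limit or range.

## Working session

There is one attempt and no reset: what is moved stays moved. The work goes in short steps, Python scripts to look and compute and a tool call to move; the robot and the scene stay as the last step left them, time stands still between calls to the robot, and variables do not carry over. Pictures are saved under pics/ and viewed, at most 10 in all, crops included, and the job is handed in when it is done.

Besides the shell and the picture viewer there is one more tool, called after "Call:" as a command line: name --argument value ..., lists and objects as JSON in quotes. apply_moves: Moves the arm, as the interface text tells. Shifts and turns lie within -1 to 1; 1 stands for 800 mm of shift or 180 degrees of turn. Its arguments: {"type":"object","properties":{"claw":{"type":"array","items":{"type":"number"}},"travel":{"type":"array","items":{"type":"array","items":{"type":"number"}}},"turn":{"type":"array","items":{"type":"array","items":{"type":"number"}}},"newtons":{"type":"number"}},"required":["claw","travel","turn"]}

```bash
mkdir -p pics
cat > h.py <<'E'
import numpy as np, cv2
from station import manip
def snap(n):
    s=manip.snapshot(n); s={k:(np.array(v) if k!='k1' else v) for k,v in s.items()}; return s
def rays(s,uv):
    K=s['intrinsics']; uv=np.atleast_2d(uv).astype(float)
    d=np.c_[(uv[:,0]-K[0,2])/K[0,0],(uv[:,1]-K[1,2])/K[1,1]]
    u=d.copy()
    for _ in range(20): u=d/(1+s['k1']*(u**2).sum(1,keepdims=True))
    return np.c_[u,np.ones(len(u))]
def cam(s): return -s['R'].T@s['t']
def onplane(s,uv,z):
    D=rays(s,uv)@s['R']; c=cam(s); return c+D*((z-c[2])/D[:,2])[:,None]
def cloud(s):
    v,u=np.mgrid[0:400,0:640]; r=rays(s,np.c_[u.ravel(),v.ravel()])
    P=(r*s['depth'].ravel()[:,None]-s['t'])@s['R']; return P.reshape(400,640,3)
def save(n,im): cv2.imwrite('pics/'+n+'.png',np.ascontiguousarray(im[:,:,::-1]))
E
python3 - <<'E'
from h import *
for n in ('scene','top','wrist'):
    s=snap(n); np.savez('s_'+n+'.npz',**s); save(n,s['pixels']); print(n,cam(s).round(3),s['R'][2].round(2),s['k1'])
st=manip.sense(); print(st)
a=np.vstack([np.load('s_scene.npz')['pixels'],np.load('s_top.npz')['pixels']]) 
save('both',cv2.resize(a,(480,600),interpolation=cv2.INTER_AREA))
E
```

```text
scene [ 1.33  -0.155  1.072] [-0.63  0.16 -0.76] 0.0026449506562613427
top [0.384 0.051 1.573] [ 0.1  -0.   -0.99] -0.09359642963543056
wrist [0.151 0.61  0.373] [ 0.25 -0.09 -0.96] -0.0069959804638683384
{'t': 0.15, 'q': array([ 1.04150258e+00,  5.28259035e-01,  1.43359796e+00,  9.49609909e-06,
        1.18137084e+00, -1.78486422e-01]), 'qd': array([-0.00059507, -0.00363437, -0.00253312, -0.00076396, -0.0012101 ,
       -0.00134105]), 'tau': array([ 1.17195694e-03, -4.42742121e+01, -1.78276294e+01, -2.19140452e-04,
        5.55251230e-03, -1.18432871e-05]), 'tcp_pos': array([0.21447341, 0.58648112, 0.23055766]), 'tool_rot': array([ 1.74507338e-01,  9.84655534e-01, -7.65403416e-04, -2.87454250e-04]), 'force': array([-0.13965652,  0.19768531,  0.03286728]), 'ft_torque': array([ 0.08212611, -0.0190102 ,  0.00600926]), 'gripper_force': 0.0, 'finger_gap': 0.9987953528662}
```

View pics/scene.png

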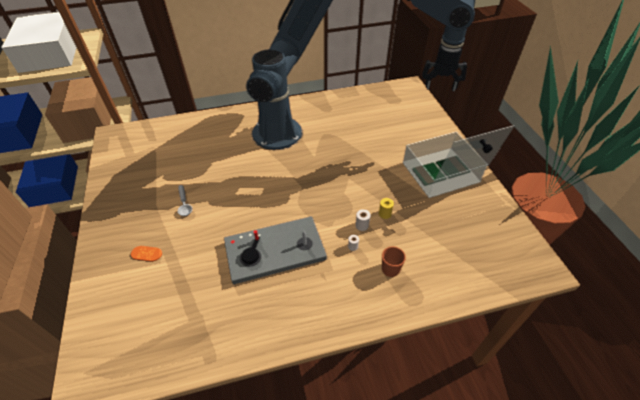

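View pics/top.png

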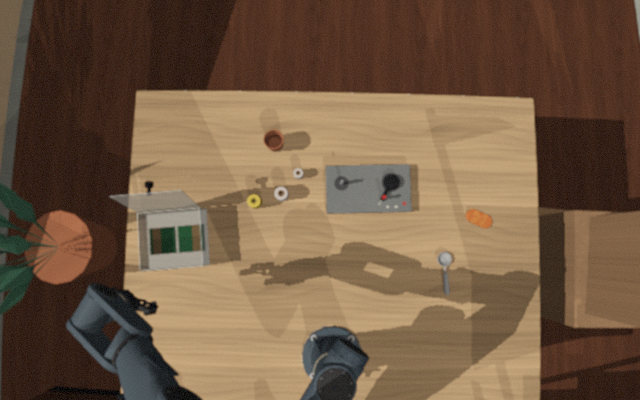

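The scene view shows three roll-like things. In scene / top pixels:
- large cream roll: (363,220) / (281,194)
- small cream roll: (353,242) / (298,173)
- yellow roll: (387,208) / (254,201)

By the description I want the larger cream one. The stand is at top (368,188), with its dial at (391,182) and its spindle at (341,183). The case lies between the arm and the work.

Run:
```python
from h import *
L=lambda n:{k:v for k,v in np.load(f's_{n}.npz').items()}
a=L('scene');b=L('top')
A=cv2.resize(a['pixels'][195:290,215:415],(800,380),interpolation=cv2.INTER_CUBIC)
B=cv2.resize(b['pixels'][155:220,240:420],(800,289)[:2],interpolation=cv2.INTER_CUBIC)
save('crop',np.vstack([A,B[:220]]))
C=cloud(b); CA=cloud(a)
# heights
for nm,uv,z,win in (('big',(281,194),.06,12),('small',(298,173),.05,9),('yellow',(254,201),.06,12)):
    P=C[uv[1]-win:uv[1]+win,uv[0]-win:uv[0]+win].reshape(-1,3)
    zt=np.percentile(P[:,2],97); Q=P[P[:,2]>zt-.008]
    print(nm,zt.round(3),'minmax',Q.min(0).round(3),Q.max(0).round(3),((Q.min(0)+Q.max(0))/2).round(4))
hsv=cv2.cvtColor(b['pixels'],cv2.COLOR_RGB2HSV)
# grey plate
g=((hsv[...,1]<60)&(abs(C[...,2]-.03)<.012)).astype(np.uint8); g[:, :315]=0;g[:,425:]=0;g[:155]=0;g[222:]=0
g=cv2.morphologyEx(g,cv2.MORPH_CLOSE,np.ones((9,9)))
c=max(cv2.findContours(g,0,2)[0],key=cv2.contourArea)
W=onplane(b,c[:,0,:],.03)[:,:2].astype(np.float32)*1000
r=cv2.minAreaRect(W);print('plate',r, cv2.boundingRect(c))
for nm,s,Cl in (('scene',a,CA),('top',b,C)):
    h=cv2.cvtColor(s['pixels'],cv2.COLOR_RGB2HSV)
    m=(((h[...,0]<8)|(h[...,0]>172))&(h[...,1]>150)&(h[...,2]>90)).astype(np.uint8)
    n,_,st,ce=cv2.connectedComponentsWithStats(m)
    for i in range(1,n):
        u,v=ce[i]
        if st[i,4]>2 and 0.3<Cl[int(v),int(u),0]<.8 and abs(Cl[int(v),int(u),1])<.4: print(nm,st[i],ce[i].round(1),onplane(s,ce[i],.03).round(3),onplane(s,ce[i],.08).round(3))
# case, cup extents
Pt=C.reshape(-1,3); k=(Pt[:,1]>.2)&(Pt[:,2]>.02)&(Pt[:,0]>.1)&(Pt[:,0]<.9)
p=np.c_[onplane(b,[(138,208),(208,206),(208,268),(140,270),(110,196),(190,190),(148,186)],.09)];print('case',p.round(3))
print('cup',C[140,273],C[130:152,262:286][C[130:152,262:286][...,2]>.06].mean(0))
```

```text
big 0.064 minmax [0.384 0.051 0.056] [0.582 0.206 1.573] [0.483  0.1286 0.8145]
small 0.047 minmax [0.621 0.115 0.039] [0.653 0.143 0.053] [0.6367 0.129  0.0463]
yellow 0.065 minmax [0.384 0.051 0.057] [0.556 0.302 1.573] [0.47   0.1767 0.8148]
plate ((587.1693725585938, -118.02005004882812), (168.68214416503906, 297.2991638183594), 2.2521376609802246) (326, 164, 85, 49)
scene [254 230   5   9  25] [255.6 234.2] [[ 0.528 -0.168  0.03 ]] [[ 0.566 -0.167  0.08 ]]
scene [231 240   3   3   7] [232.1 241.3] [[ 0.536 -0.245  0.03 ]] [[ 0.574 -0.241  0.08 ]]
top [382 194   4   5  15] [383.5 196.3] [[ 0.559 -0.173  0.03 ]] [[ 0.553 -0.166  0.08 ]]
case [[0.498 0.673 0.09 ]
 [0.509 0.43  0.09 ]
 [0.301 0.422 0.09 ]
 [0.288 0.655 0.09 ]
 [0.537 0.776 0.09 ]
 [0.563 0.494 0.09 ]
 [0.574 0.642 0.09 ]]
cup [0.76033107 0.22452717 0.00677048] [0.74738428 0.21797436 0.08595207]
```

View pics/crop.png

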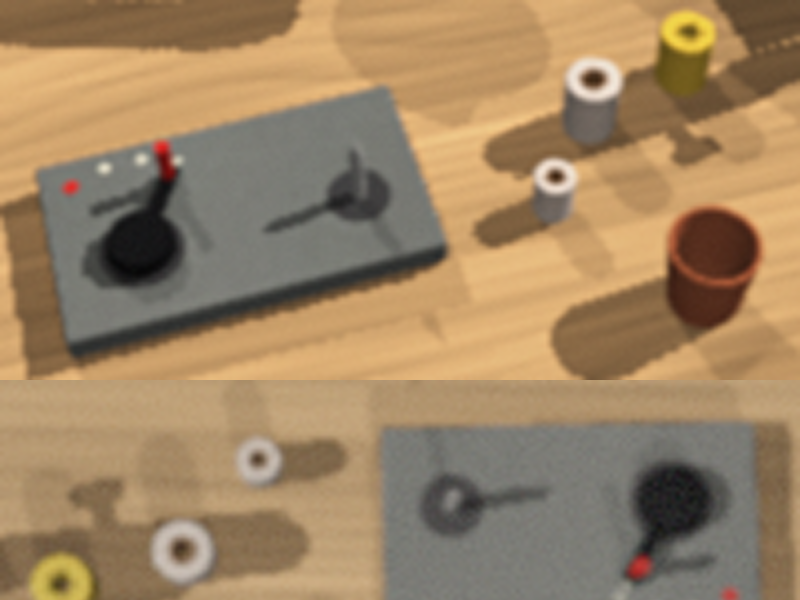

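The crop confirms it: the larger cream roll is at crop (594,80), i.e. scene (363,215), next to the smaller cream roll and the yellow one. The dial rests at the white small dot and the red dot is at scene (232,241). Next I lift clear of the case and compute the exact shift.

Call:
apply_moves --claw '[1,1,1,1,1]' --travel '[[0,0,-0.05],[0,0,-0.1],[0,0,-0.15],[0,0,-0.2],[0,0,-0.25]]' --turn '[[0,0,0.04],[0,0,0.08],[0,0,0.12],[0,0,0.16],[0,0,0.2]]'

```text
t: 0.57
tcp_pos: [0.2144, 0.5864, 0.4329]
tool_rot: [0.471, 0.882, -0.0, -0.0]
force: [0.1, 1.1, 0.1]
finger_gap: 0.998
gripper_force: 0.0
```

```bash
cat >> h.py <<'E'
from scipy.spatial.transform import Rotation as Ro
def go(p):
    s=manip.sense(); R=Ro.from_quat(s['tool_rot']).as_matrix()
    print('t',round(s['t'],2),'tcp',s['tcp_pos'].round(4),'yaxis',np.degrees(np.arctan2(R[1,1],R[0,1])).round(1),'tilt',R[:,2].round(3),'F',s['force'].round(1),'gap',round(s['finger_gap'],3),round(s['gripper_force'],1))
    print('shift units',(R.T@(np.array(p)-s['tcp_pos'])/.8).round(4))
def tri(sa,ua,sb,ub):
    A=[];y=[]
    for s,u in((sa,ua),(sb,ub)):
        d=(rays(s,u)@s['R'])[0]; d/=np.linalg.norm(d); M=np.eye(3)-np.outer(d,d); A.append(M); y.append(M@cam(s))
    return np.linalg.lstsq(np.vstack(A),np.hstack(y),rcond=None)[0]
E
python3 - <<'E'
from h import *
L=lambda n:{k:v for k,v in np.load(f's_{n}.npz').items()}
a=L('scene');b=L('top')
print(onplane(a,(363.4,214.8),.06),onplane(b,(281.2,193.7),.06), 'yellow',onplane(b,(254,201.5),.06),'small',onplane(b,(298.3,173.3),.045))
go([.58,.16,.43])
E
```

```text
[[0.56521512 0.18770683 0.06      ]] [[0.55862909 0.18464648 0.06      ]] yellow [[0.52992837 0.27792888 0.06      ]] small [[0.6333345  0.12795633 0.045     ]]
t 0.57 tcp [0.2144 0.5864 0.4329] yaxis 33.7 tilt [-0.    -0.001 -1.   ] F [0.1 1.1 0.1] gap 0.998 0.0
shift units [-0.6971  0.084   0.0038]
```

Call:
apply_moves --claw '[1,1,1,1,1]' --travel '[[-0.656,0.082,0],[-0.656,0.082,0],[-0.656,0.082,0],[-0.656,0.082,0],[-0.656,0.082,0]]' --turn '[[0,0,0],[0,0,0],[0,0,0],[0,0,0],[0,0,0]]'

```text
t: 0.98
tcp_pos: [0.3525, 0.4286, 0.4311]
tool_rot: [0.468, 0.884, -0.0, -0.0]
force: [1.7, -0.2, -0.1]
finger_gap: 1.001
gripper_force: 0.0
```

```bash
python3 -c "
from h import *
go([.56,.186,.25])"
```

```text
t 0.98 tcp [0.3525 0.4286 0.4311] yaxis 34.1 tilt [-0. -0. -1.] F [ 1.7 -0.2 -0.1] gap 1.001 0.0
shift units [-0.3965  0.0446  0.2264]
```

Call:
apply_moves --claw '[1,1,1,1,1]' --travel '[[-0.396,0.044,0],[-0.396,0.044,0],[-0.396,0.044,0],[-0.396,0.044,0],[-0.396,0.044,0.04]]' --turn '[[0,0,0],[0,0,0],[0,0,0],[0,0,0],[0,0,0]]'

```text
t: 1.4
tcp_pos: [0.4882, 0.2707, 0.4241]
tool_rot: [0.469, 0.883, 0.001, 0.001]
force: [0.6, 0.7, -0.0]
finger_gap: 0.997
gripper_force: 0.0
```

```bash
python3 -c "
from h import *
go([.56,.186,.22])"
```

```text
t 1.4 tcp [0.4882 0.2707 0.4241] yaxis 34.1 tilt [ 0.003  0.001 -1.   ] F [ 0.6  0.7 -0. ] gap 0.997 0.0
shift units [-0.1378  0.0142  0.2553]
```

Call:
apply_moves --claw '[1,1,1,1,1]' --travel '[[-0.138,0.014,0.24],[-0.138,0.014,0.24],[-0.138,0.014,0.24],[-0.138,0.014,0.24],[-0.138,0.014,0.24]]' --turn '[[0,0,0],[0,0,0],[0,0,0],[0,0,0],[0,0,0]]'

```text
t: 1.82
tcp_pos: [0.5536, 0.1913, 0.2407]
tool_rot: [0.469, 0.883, 0.0, -0.0]
force: [0.9, 0.6, -0.3]
finger_gap: 1.001
gripper_force: 0.0
```

Call:
apply_moves --claw '[1,1,1,1]' --travel '[[0,0,0],[0,0,0],[0,0,0],[0,0,0]]' --turn '[[0,0,0],[0,0,0],[0,0,0],[0,0,0]]'

```text
t: 2.15
tcp_pos: [0.5541, 0.1933, 0.2445]
tool_rot: [0.468, 0.884, 0.001, 0.001]
force: [-0.2, 0.1, -0.7]
finger_gap: 0.999
gripper_force: 0.0
```

Run:
```python
from h import *
go([.56,.186,.20])
s=snap('wrist'); np.savez('w1.npz',**s); save('w1',s['pixels']); C=cloud(s)
for zt,nm in ((.06,'big'),(.045,'small')):
    m=((abs(C[...,2]-zt)<.006)).astype(np.uint8)
    n,l,st,ce=cv2.connectedComponentsWithStats(m)
    for i in range(1,n):
        if st[i,4]>150: print(nm,st[i],ce[i].round(1),onplane(s,ce[i],zt).round(4),C[l==i].mean(0).round(4))
```

```text
t 2.15 tcp [0.5541 0.1933 0.2445] yaxis 34.1 tilt [ 0.004  0.001 -1.   ] F [-0.2  0.1 -0.7] gap 0.999 0.0
shift units [-0.0116  0.0007  0.0556]
big [ 331   62   50   52 1723] [355.4  87.5] [[0.5342 0.2807 0.06  ]] [0.5343 0.2805 0.0603]
big [ 301  164   46   45 1406] [323.3 185.9] [[0.5621 0.1874 0.06  ]] [0.5622 0.1873 0.0602]
big [452 228  52  36 278] [469.  240.2] [[0.7202 0.2245 0.06  ]] [0.7201 0.2243 0.0601]
big [479 239  40  50 475] [504.9 269. ] [[0.7739 0.2209 0.06  ]] [0.774  0.2207 0.0599]
small [448 225  45  35 247] [462.9 236.5] [[0.7212 0.2229 0.045 ]] [0.7212 0.2228 0.045 ]
small [472 238  38  43 413] [495.8 264.1] [[0.7733 0.2183 0.045 ]] [0.7732 0.2182 0.0451]
small [335 246  31  29 611] [350.1 260.2] [[0.6361 0.1316 0.045 ]] [0.6365 0.1312 0.044 ]
```

View pics/w1.png

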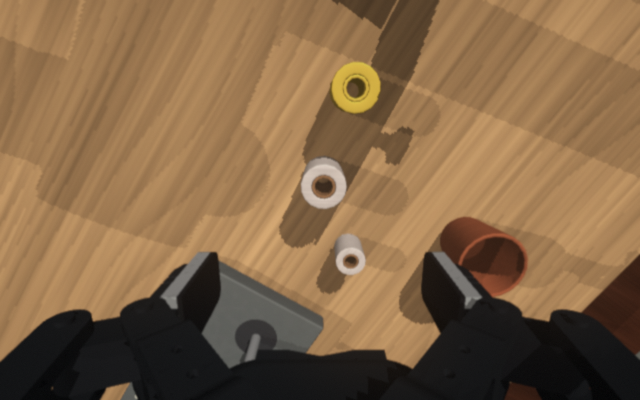

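The wrist view shows the large cream roll at (323,184), the yellow one at (356,87), the small one at (350,260) and the cup at (497,263). I descend around the large roll.

Call:
apply_moves --claw '[1,1,1,1,1]' --travel '[[-0.0116,0.004,0.04],[-0.0116,0.004,0.08],[-0.0116,0.004,0.12],[-0.0116,0.004,0.15],[-0.0116,0.004,0.15]]' --turn '[[0,0,0],[0,0,0],[0,0,0],[0,0,0],[0,0,0]]'

```text
t: 2.62
tcp_pos: [0.5583, 0.1869, 0.1195]
tool_rot: [0.468, 0.884, -0.002, -0.003]
force: [-0.8, -0.1, -1.0]
finger_gap: 1.001
gripper_force: 0.0
```

```bash
python3 -c "
from h import *
go([.562,.1875,.025])"
```

```text
t 2.62 tcp [0.5583 0.1869 0.1195] yaxis 34.2 tilt [-0.007 -0.001 -1.   ] F [-0.8 -0.1 -1. ] gap 1.001 0.0
shift units [-0.0023  0.005   0.1181]
```

Call:
apply_moves --claw '[1,1,1,1,1]' --travel '[[0,0.0,0.03],[0,0.0,0.06],[0,0.0,0.09],[0,0.0,0.117],[0,0.0,0.117]]' --turn '[[0,0,0],[0,0,0],[0,0,0],[0,0,0],[0,0,0]]'

```text
t: 3.03
tcp_pos: [0.5603, 0.1869, 0.0278]
tool_rot: [0.468, 0.884, -0.001, -0.001]
force: [-0.5, -0.7, -0.1]
finger_gap: 1.002
gripper_force: 0.0
```

Call:
apply_moves --claw '[1,1,1]' --travel '[[0,0,0],[0,0,0],[0,0,0]]' --turn '[[0,0,0],[0,0,0],[0,0,0]]'

```text
t: 3.28
tcp_pos: [0.5631, 0.187, 0.0313]
tool_rot: [0.469, 0.883, 0.001, 0.002]
force: [0.9, -0.2, -0.7]
finger_gap: 1.0
gripper_force: 0.0
```

```bash
python3 -c "
from h import *
go([.562,.1875,.025])"
```

```text
t 3.28 tcp [0.5631 0.187  0.0313] yaxis 34.1 tilt [ 0.005  0.001 -1.   ] F [ 0.9 -0.2 -0.7] gap 1.0 0.0
shift units [ 0.0013 -0.0008  0.0079]
```

Call:
apply_moves --claw '[1,0.6,0.2,-0.5,-1]' --travel '[[0.001,0,0.008],[0.001,0,0.008],[0.001,0,0.008],[0.001,0,0.008],[0.001,0,0.008]]' --turn '[[0,0,0],[0,0,0],[0,0,0],[0,0,0],[0,0,0]]' --newtons 30

```text
t: 3.7
tcp_pos: [0.5611, 0.1871, 0.0227]
tool_rot: [0.469, 0.883, 0.0, 0.0]
force: [-0.7, -0.9, -0.2]
finger_gap: 0.526
gripper_force: 30.7
```

Call:
apply_moves --claw '[-1,-1,-1,-1,-1]' --travel '[[0,0,0],[0,0,0],[0,0,0],[0,0,0],[0,0,0]]' --turn '[[0,0,0],[0,0,0],[0,0,0],[0,0,0],[0,0,0]]'

```text
t: 4.12
tcp_pos: [0.5611, 0.1871, 0.0227]
tool_rot: [0.469, 0.883, 0.0, 0.0]
force: [-1.0, 0.2, 4.2]
finger_gap: 0.524
gripper_force: 31.2
```

```bash
python3 -c "
from h import *
go([.562,.1875,.165])"
```

```text
t 4.12 tcp [0.5611 0.1871 0.0227] yaxis 34.1 tilt [ 0.001  0.    -1.   ] F [-1.   0.2  4.2] gap 0.524 31.2
shift units [-0.0003  0.0013 -0.1779]
```

Call:
apply_moves --claw '[-1,-1,-1,-1,-1]' --travel '[[0,0,-0.03],[0,0,-0.075],[0,0,-0.12],[0,0,-0.165],[0,0,-0.18]]' --turn '[[0,0,0],[0,0,0],[0,0,0],[0,0,0],[0,0,0]]'

```text
t: 4.53
tcp_pos: [0.5631, 0.1875, 0.1709]
tool_rot: [0.469, 0.883, 0.002, 0.003]
force: [0.1, 0.1, -0.2]
finger_gap: 0.527
gripper_force: 31.2
```

```bash
python3 -c "
from h import *
go([.603,-.022,.167])"
```

```text
t 4.53 tcp [0.5631 0.1875 0.1709] yaxis 34.1 tilt [ 0.007  0.001 -1.   ] F [ 0.1  0.1 -0.2] gap 0.527 31.2
shift units [-0.2448 -0.1056  0.005 ]
```

Call:
apply_moves --claw '[-1,-1,-1,-1,-1]' --travel '[[-0.048,-0.021,0],[-0.096,-0.042,0],[-0.144,-0.063,0],[-0.192,-0.084,0],[-0.2,-0.087,0]]' --turn '[[0,0,0],[0,0,0],[0,0,0],[0,0,0],[0,0,0]]'

```text
t: 4.95
tcp_pos: [0.5942, 0.0093, 0.1658]
tool_rot: [0.471, 0.882, -0.001, 0.001]
force: [0.7, -0.0, -0.6]
finger_gap: 0.525
gripper_force: 31.2
```

Run:
```python
from h import *
L=lambda n:{k:v for k,v in np.load(f'{n}.npz').items()}
for n in('w1','s_top','s_scene'):
    s=L(n);C=cloud(s)
    m=(C[...,2]>.04)&(C[...,2]<.1)&(np.hypot(C[...,0]-.603,C[...,1]+.022)<.025)
    Q=C[m]; 
    if len(Q): print(n,m.sum(),[(round(a,3),Q[(Q[:,2]>a)&(Q[:,2]<=a+.02)].mean(0).round(4)) for a in(.04,.06,.08) if ((Q[:,2]>a)&(Q[:,2]<=a+.02)).any()])
    # plate extents where visible
    m=(abs(C[...,2]-.03)<.004)&(C[...,1]>-.35)&(C[...,1]<.1)
    print(C[m][:,:2].min(0),C[m][:,:2].max(0))
go([.603,-.022,.167])
a=snap('scene');b=snap('top');w=snap('wrist')
I=np.vstack([cv2.resize(a['pixels'][190:290,220:380],(640,400),interpolation=cv2.INTER_CUBIC),])
J=np.hstack([cv2.resize(b['pixels'][150:220,310:420],(314,200)),cv2.resize(w['pixels'],(320,200)),np.zeros((200,6,3),np.uint8)])
save('c2',np.vstack([I,J]))
```

```text
w1 214 [(0.04, array([ 0.6031, -0.0183,  0.05  ])), (0.06, array([ 0.6024, -0.0184,  0.0678]))]
[ 0.506179   -0.20456759] [0.66830405 0.03439036]
s_top 17 [(0.04, array([ 0.5984, -0.0213,  0.0428])), (0.06, array([ 0.6002, -0.0211,  0.0635])), (0.08, array([ 0.6031, -0.0233,  0.088 ]))]
[-0.06313838 -0.26801402] [0.67640972 0.07210394]
s_scene 45 [(0.04, array([ 0.6088, -0.0256,  0.0494])), (0.06, array([ 0.6092, -0.0243,  0.0705])), (0.08, array([ 0.6076, -0.0251,  0.0877]))]
[-1.392585  -0.3495747] [0.67912824 0.0690531 ]
t 4.95 tcp [0.5942 0.0093 0.1658] yaxis 33.8 tilt [ 0.001 -0.003 -1.   ] F [ 0.7 -0.  -0.6] gap 0.525 31.2
shift units [-0.0386 -0.0126 -0.0013]
```

View pics/c2.png

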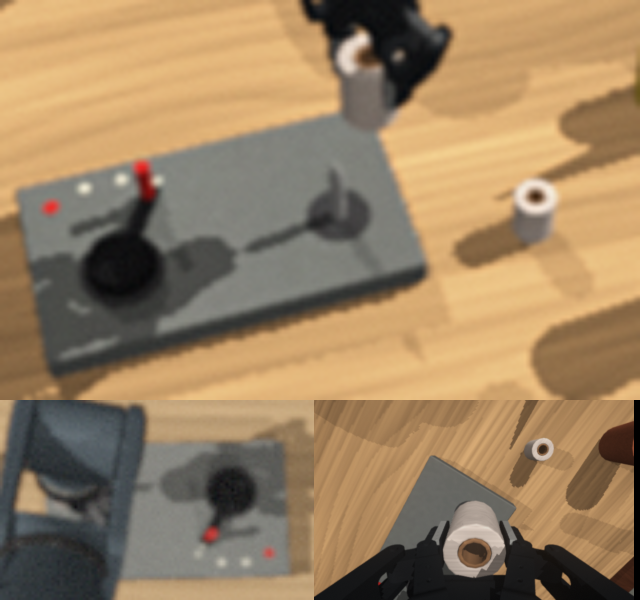

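The roll is held upright: scene-crop (365,80), wrist inset (473,550). The spindle tip is at crop (335,172), just ahead of it. I move over the tip.

Call:
apply_moves --claw '[-1,-1,-1,-1,-1]' --travel '[[-0.02,-0.005,0],[-0.0395,-0.01,0],[-0.0395,-0.01,0.03],[-0.0395,-0.01,0.03],[-0.0395,-0.01,0.03]]' --turn '[[0,0,0],[0,0,0],[0,0,0],[0,0,0],[0,0,0]]'

```text
t: 5.52
tcp_pos: [0.6027, -0.0145, 0.1411]
tool_rot: [0.468, 0.883, -0.001, -0.002]
force: [0.7, -0.5, -1.7]
finger_gap: 0.523
gripper_force: 31.2
```

Call:
apply_moves --claw '[-1,-1,-1]' --travel '[[0,0,0],[0,0,0],[0,0,0]]' --turn '[[0,0,0],[0,0,0],[0,0,0]]'

```text
t: 5.77
tcp_pos: [0.6044, -0.0147, 0.1432]
tool_rot: [0.468, 0.884, 0.0, 0.001]
force: [0.4, -0.5, -0.6]
finger_gap: 0.521
gripper_force: 31.2
```

Run:
```python
from h import *
go([.605,-.0215,.12])
a=snap('scene');w=snap('wrist');np.savez('a3.npz',**a);np.savez('w3.npz',**w)
I=cv2.resize(a['pixels'][200:260,270:360],(450,300),interpolation=cv2.INTER_CUBIC)
J=cv2.resize(w['pixels'][150:400,200:440],(300,300))
save('c3',np.hstack([I,J]))
C=cloud(w)
m=(abs(C[...,2]-(manip.sense()['tcp_pos'][2]-.0227+.06))<.004)&(np.hypot(C[...,0]-.605,C[...,1]+.0215)<.035)
Q=C[m];print('rolltop',len(Q),Q.mean(0).round(4),Q.min(0).round(4),Q.max(0).round(4))
A=np.c_[Q[:,:2],np.ones(len(Q))];print('tilt',np.linalg.lstsq(A,Q[:,2],rcond=None)[0][:2])
```

```text
t 5.77 tcp [ 0.6044 -0.0147  0.1432] yaxis 34.1 tilt [ 0.001 -0.    -1.   ] F [ 0.4 -0.5 -0.6] gap 0.521 31.2
shift units [-0.0074 -0.0041  0.029 ]
rolltop 11079 [ 0.603  -0.0132  0.1807] [ 0.5715 -0.0378  0.1764] [0.6289 0.01   0.1844]
tilt [ 0.00636292 -0.00764647]
```

View pics/c3.png

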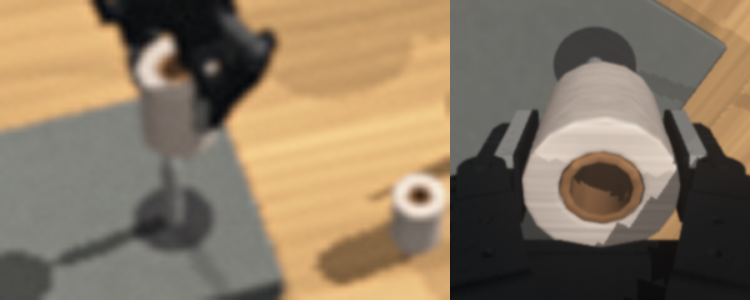

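The roll, at scene-crop (178,110), hangs above the tip but to the right (+y) of the spindle line at about (166,160). I measure the offset.

Run:
```python
from h import *
L=lambda n:{k:v for k,v in np.load(f'{n}.npz').items()}
a=L('a3');C=cloud(a);hsv=cv2.cvtColor(a['pixels'],cv2.COLOR_RGB2HSV)
c=cam(a)
# signed lateral offset of pixel rays: angle in ground azimuth
D=(rays(a,np.c_[np.tile(np.arange(640),400),np.repeat(np.arange(400),640)])@a['R']).reshape(400,640,3)
az=np.arctan2(D[...,1],-D[...,0])
near=(np.hypot(C[...,0]-.604,C[...,1]+.02)<.04)
for nm,z0,z1 in(('roll',.122,.15),('roll2',.15,.175),('spin',.045,.065),('spin',.065,.08),('spin',.08,.1)):
    m=near&(C[...,2]>z0)&(C[...,2]<z1); rows=np.unique(np.where(m)[0]); out=[]
    for r in rows:
        q=np.where(m[r])[0]; out.append((r,q.min(),q.max(),round((az[r,q.min()]+az[r,q.max()])/2*1000,1)))
    print(nm,out)
b=np.load('s_scene.npz')
def azp(x,y): return np.arctan2(y-c[1],c[0]-x)*1000
print('az of tcp',azp(.6044,-.0147),'per mm y',azp(.6044,-.0137)-azp(.6044,-.0147),'target',azp(.605,-.0215))
```

```text
roll [(np.int64(224), np.int64(298), np.int64(299), np.float64(161.7)), (np.int64(225), np.int64(298), np.int64(308), np.float64(179.8)), (np.int64(226), np.int64(298), np.int64(312), np.float64(187.7)), (np.int64(227), np.int64(298), np.int64(311), np.float64(185.4)), (np.int64(228), np.int64(299), np.int64(311), np.float64(187.2)), (np.int64(229), np.int64(300), np.int64(310), np.float64(186.9)), (np.int64(230), np.int64(301), np.int64(309), np.float64(186.7)), (np.int64(231), np.int64(303), np.int64(306), np.float64(184.3))]
roll2 [(np.int64(212), np.int64(295), np.int64(304), np.float64(169.4)), (np.int64(213), np.int64(295), np.int64(305), np.float64(171.1)), (np.int64(214), np.int64(295), np.int64(306), np.float64(172.8)), (np.int64(215), np.int64(296), np.int64(305), np.float64(172.5)), (np.int64(216), np.int64(296), np.int64(296), np.float64(154.4)), (np.int64(217), np.int64(297), np.int64(297), np.float64(158.0)), (np.int64(218), np.int64(297), np.int64(298), np.float64(159.7)), (np.int64(219), np.int64(297), np.int64(299), np.float64(161.3)), (np.int64(220), np.int64(297), 
[... 688 characters left out ...]
t64(177.3)), (np.int64(242), np.int64(303), np.int64(305), np.float64(179.2))]
spin [(np.int64(235), np.int64(305), np.int64(305), np.float64(185.4)), (np.int64(236), np.int64(302), np.int64(305), np.float64(178.8)), (np.int64(237), np.int64(302), np.int64(305), np.float64(178.5)), (np.int64(238), np.int64(303), np.int64(304), np.float64(178.2))]
spin [(np.int64(232), np.int64(302), np.int64(304), np.float64(177.8)), (np.int64(233), np.int64(302), np.int64(304), np.float64(177.5)), (np.int64(234), np.int64(302), np.int64(305), np.float64(179.3)), (np.int64(235), np.int64(302), np.int64(304), np.float64(177.0))]
az of tcp 190.80894790958098 per mm y 1.327925925889332 target 181.90828188903006
```

Call:
apply_moves --claw '[-1,-1,-1,-1,-1]' --travel '[[-0.0075,-0.004,0],[-0.0075,-0.004,0],[-0.0075,-0.004,0.01],[-0.0075,-0.004,0.018],[-0.0075,-0.004,0.025]]' --turn '[[0,0,0],[0,0,0],[0,0,0],[0,0,0],[0,0,0]]'

```text
t: 6.28
tcp_pos: [0.6041, -0.0218, 0.1213]
tool_rot: [0.469, 0.883, -0.0, -0.001]
force: [-0.4, -0.3, -1.3]
finger_gap: 0.523
gripper_force: 31.2
```

Call:
apply_moves --claw '[-1,-1,-1,-1,-1]' --travel '[[0,0,0.004],[0,0,0.008],[0,0,0.012],[0,0,0.016],[0,0,0.016]]' --turn '[[0,0,0],[0,0,0],[0,0,0],[0,0,0],[0,0,0]]'

```text
t: 6.7
tcp_pos: [0.6042, -0.0217, 0.1088]
tool_rot: [0.469, 0.883, -0.0, -0.001]
force: [0.1, 0.2, -0.7]
finger_gap: 0.517
gripper_force: 31.2
```

```bash
python3 -c "
from h import *
go([.605,-.0213,.0535])"
```

```text
t 6.7 tcp [ 0.6042 -0.0217  0.1088] yaxis 34.1 tilt [-0.001  0.    -1.   ] F [ 0.1  0.2 -0.7] gap 0.517 31.2
shift units [-0.0002  0.0012  0.0691]
```

Call:
apply_moves --claw '[-1,-1,-1,-1,-1]' --travel '[[0,0,0.005],[0,0,0.01],[0,0,0.015],[0,0,0.02],[0,0,0.02]]' --turn '[[0,0,0],[0,0,0],[0,0,0],[0,0,0],[0,0,0]]'

```text
t: 7.12
tcp_pos: [0.6039, -0.0217, 0.0925]
tool_rot: [0.469, 0.883, -0.0, -0.001]
force: [0.2, -0.4, -2.1]
finger_gap: 0.521
gripper_force: 31.2
```

Call:
apply_moves --claw '[-1,-1,-1,-1,-1]' --travel '[[0,0,0.007],[0,0,0.014],[0,0,0.021],[0,0,0.028],[0,0,0.028]]' --turn '[[0,0,0],[0,0,0],[0,0,0],[0,0,0],[0,0,0]]'

```text
t: 7.53
tcp_pos: [0.6036, -0.0217, 0.0696]
tool_rot: [0.469, 0.883, -0.0, -0.001]
force: [-0.1, 0.2, -1.2]
finger_gap: 0.522
gripper_force: 31.2
```

Call:
apply_moves --claw '[-1,-1,-1,-1,-1]' --travel '[[0,0,0.005],[0,0,0.01],[0,0,0.015],[0,0,0.017],[0,0,0.017]]' --turn '[[0,0,0],[0,0,0],[0,0,0],[0,0,0],[0,0,0]]'

```text
t: 7.95
tcp_pos: [0.6043, -0.0218, 0.057]
tool_rot: [0.469, 0.883, -0.0, -0.0]
force: [0.3, -0.3, -1.3]
finger_gap: 0.521
gripper_force: 31.2
```

Call:
apply_moves --claw '[-1,-1,-1,-1,-1]' --travel '[[0,0,0.002],[0,0,0.003],[0,0,0.004],[0,0,0.005],[0,0,0.005]]' --turn '[[0,0,0],[0,0,0],[0,0,0],[0,0,0],[0,0,0]]'

```text
t: 8.37
tcp_pos: [0.6046, -0.0218, 0.0535]
tool_rot: [0.469, 0.883, -0.0, -0.0]
force: [0.3, -0.4, -0.6]
finger_gap: 0.523
gripper_force: 31.2
```

Call:
apply_moves --claw '[-1,-1,-1]' --travel '[[0,0,0],[0,0,0],[0,0,0]]' --turn '[[0,0,0],[0,0,0],[0,0,0]]'

```text
t: 8.62
tcp_pos: [0.6047, -0.0218, 0.0536]
tool_rot: [0.469, 0.883, 0.0, 0.0]
force: [-0.3, -0.0, -1.0]
finger_gap: 0.523
gripper_force: 31.2
```

Down a touch more until contact, then open.

Call:
apply_moves --claw '[-1,-1,-1,-1]' --travel '[[0,0,0.001],[0,0,0.0015],[0,0,0.002],[0,0,0.002]]' --turn '[[0,0,0],[0,0,0],[0,0,0],[0,0,0]]'

```text
t: 8.95
tcp_pos: [0.6048, -0.0219, 0.0527]
tool_rot: [0.469, 0.883, 0.0, 0.0]
force: [-1.8, -0.5, 5.4]
finger_gap: 0.526
gripper_force: 31.8
```

Call:
apply_moves --claw '[0.15,0.3,0.6,1,1]' --travel '[[0,0,0],[0,0,0],[0,0,0],[0,0,0],[0,0,0]]' --turn '[[0,0,0],[0,0,0],[0,0,0],[0,0,0],[0,0,0]]'

```text
t: 9.37
tcp_pos: [0.6046, -0.0219, 0.0518]
tool_rot: [0.469, 0.883, -0.0, -0.0]
force: [0.4, 0.1, 0.0]
finger_gap: 0.997
gripper_force: 0.0
```

Call:
apply_moves --claw '[1,1,1,1]' --travel '[[0,0,0],[0,0,0],[0,0,0],[0,0,0]]' --turn '[[0,0,0],[0,0,0],[0,0,0],[0,0,0]]'

```text
t: 9.7
tcp_pos: [0.6046, -0.0218, 0.0519]
tool_rot: [0.469, 0.883, -0.0, -0.0]
force: [0.6, -0.7, -0.0]
finger_gap: 0.998
gripper_force: 0.0
```

Call:
apply_moves --claw '[1,1,1,1,1]' --travel '[[0,0,-0.03],[0,0,-0.07],[0,0,-0.11],[0,0,-0.15],[0,0,-0.16]]' --turn '[[0,0,0],[0,0,0],[0,0,0],[0,0,0],[0,0,0]]'

```text
t: 10.12
tcp_pos: [0.6077, -0.0224, 0.1854]
tool_rot: [0.469, 0.883, 0.001, 0.005]
force: [1.3, -0.0, 0.6]
finger_gap: 1.003
gripper_force: 0.0
```

Run:
```python
from h import *
go([.555,-.165,.16])
w=snap('wrist');C=cloud(w);np.savez('w4.npz',**w)
m=(C[...,2]>.075)&(C[...,2]<.1)&(np.hypot(C[...,0]-.604,C[...,1]+.021)<.035)
Q=C[m]; print('roll',len(Q),np.percentile(Q[:,2],[5,50,95]).round(4)); T=Q[abs(Q[:,2]-.09)<.003]; print(T.mean(0).round(4),((T.min(0)+T.max(0))/2).round(4))
a=snap('scene');h=cv2.cvtColor(a['pixels'],cv2.COLOR_RGB2HSV);np.savez('a4.npz',**a)
m=(((h[...,0]<8)|(h[...,0]>172))&(h[...,1]>150)&(h[...,2]>90)).astype(np.uint8);m[:225]=0;m[250:]=0;m[:,:225]=0;m[:,265:]=0
n,_,st,ce=cv2.connectedComponentsWithStats(m)
print(st[1:],ce[1:])
p=[i for i in range(1,n) if st[i,3]>6][0]
ys,xs=np.where(m*(_==p)); top=ys<=ys.min()+1
print('peg top',onplane(a,(xs[top].mean(),ys.min()+.7),.08),'base',onplane(a,(xs[ys>=ys.max()-1].mean(),ys.max()),.045))
save('c4',np.hstack([cv2.resize(a['pixels'][200:290,220:340],(400,300),interpolation=cv2.INTER_CUBIC),cv2.resize(w['pixels'],(400,300))]))
```

```text
t 10.12 tcp [ 0.6077 -0.0224  0.1854] yaxis 34.1 tilt [ 0.01  -0.002 -1.   ] F [ 1.3 -0.   0.6] gap 1.003 0.0
shift units [-0.1104 -0.1547  0.0315]
roll 2972 [0.0812 0.0902 0.0915]
[ 0.6049 -0.0223  0.0903] [ 0.6054 -0.023   0.0899]
[[254 230   5   9  25]
 [231 241   3   2   6]] [[255.64 234.24]
 [232.   241.5 ]]
peg top [[ 0.55194921 -0.1675837   0.08      ]] base [[ 0.55507578 -0.16659867  0.045     ]]
```

View pics/c4.png

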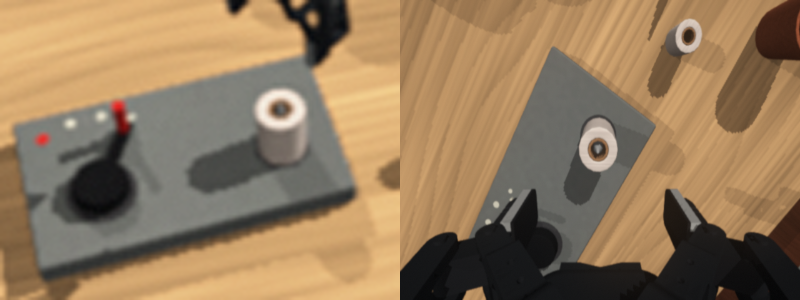

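The roll is seated: scene-crop (281,110), top face at z = 0.090, centred on the spindle tip in the wrist view (598,148). The peg is at crop (118,112), about (0.554, -0.167), with the dial still at rest. Now to the peg, turning the jaws to close along y.

Call:
apply_moves --claw '[1,0.5,0.2,0.2,0.2]' --travel '[[-0.028,-0.04,0],[-0.056,-0.08,0],[-0.084,-0.12,0],[-0.112,-0.157,0],[-0.112,-0.157,0]]' --turn '[[0,0,-0.038],[0,0,-0.076],[0,0,-0.115],[0,0,-0.153],[0,0,-0.19]]'

```text
t: 10.63
tcp_pos: [0.5481, -0.1716, 0.1778]
tool_rot: [0.189, 0.982, -0.001, -0.002]
force: [0.6, 1.4, 0.2]
finger_gap: 0.601
gripper_force: 0.0
```

Call:
apply_moves --claw '[0.2,0.2,0.2,0.2,0.2]' --travel '[[0,0,0],[0,0,0],[0,0,0],[0,0,0],[0,0,0]]' --turn '[[0,0,-0.04],[0,0,-0.08],[0,0,-0.12],[0,0,-0.12],[0,0,-0.12]]'

```text
t: 11.05
tcp_pos: [0.5498, -0.166, 0.1782]
tool_rot: [0.003, 1.0, 0.001, -0.002]
force: [0.4, 0.5, -0.2]
finger_gap: 0.599
gripper_force: 0.0
```

Call:
apply_moves --claw '[0.2,0.2,0.2]' --travel '[[0,0,0],[0,0,0],[0,0,0]]' --turn '[[0,0,0],[0,0,0],[0,0,0]]'

```text
t: 11.3
tcp_pos: [0.5507, -0.1662, 0.1796]
tool_rot: [0.002, 1.0, 0.0, -0.0]
force: [0.3, -0.2, -0.2]
finger_gap: 0.6
gripper_force: 0.0
```

Run:
```python
from h import *
go([.5545,-.167,.05])
w=snap('wrist');C=cloud(w)
h=cv2.cvtColor(w['pixels'],cv2.COLOR_RGB2HSV)
m=((h[...,0]<8)|(h[...,0]>172))&(h[...,1]>140)&(h[...,2]>60)&(C[...,2]>.05)&(C[...,2]<.1)&(abs(C[...,1])<.35)&(C[...,1]<-.1)
Q=C[m];print(m.sum(),Q.min(0).round(4) if m.sum() else 0,Q.max(0).round(4) if m.sum() else 0); T=Q[Q[:,2]>.077]; print('top',len(T),T.mean(0).round(4) if len(T) else 0)
```

```text
t 11.3 tcp [ 0.5507 -0.1662  0.1796] yaxis 89.7 tilt [-0.001  0.    -1.   ] F [ 0.3 -0.2 -0.2] gap 0.6 0.0
shift units [-0.0048 -0.001   0.162 ]
314 [ 0.5483 -0.1736  0.0505] [ 0.5595 -0.1617  0.0824]
top 195 [ 0.5537 -0.1676  0.0802]
```

Call:
apply_moves --claw '[0.2,0.2,0.2,0.2,0.2]' --travel '[[-0.004,-0.0015,0.04],[-0.004,-0.0015,0.08],[-0.004,-0.0015,0.12],[-0.004,-0.0015,0.155],[-0.004,-0.0015,0.16]]' --turn '[[0,0,0],[0,0,0],[0,0,0],[0,0,0],[0,0,0]]'

```text
t: 11.77
tcp_pos: [0.551, -0.1661, 0.0476]
tool_rot: [0.002, 1.0, 0.002, -0.004]
force: [-0.1, 0.9, -0.1]
finger_gap: 0.6
gripper_force: 0.0
```

Call:
apply_moves --claw '[0.2,0.2,0.2]' --travel '[[0,0,0],[0,0,0],[0,0,0]]' --turn '[[0,0,0],[0,0,0],[0,0,0]]'

```text
t: 12.02
tcp_pos: [0.5555, -0.1683, 0.0538]
tool_rot: [0.002, 1.0, -0.001, 0.002]
force: [-0.1, -0.0, 0.6]
finger_gap: 0.604
gripper_force: 0.0
```

Call:
apply_moves --claw '[-0.2,-0.5,-1,-1,-1]' --travel '[[0,0,0],[0,0,0],[0,0,0],[0,0,0],[0,0,0]]' --turn '[[0,0,0],[0,0,0],[0,0,0],[0,0,0],[0,0,0]]' --newtons 35

```text
t: 12.43
tcp_pos: [0.5546, -0.1678, 0.0531]
tool_rot: [0.002, 1.0, -0.0, 0.001]
force: [-1.1, 0.7, 6.7]
finger_gap: 0.125
gripper_force: 34.2
```

Call:
apply_moves --claw '[-1,-1,-1]' --travel '[[0,0,0],[0,0,0],[0,0,0]]' --turn '[[0,0,0],[0,0,0],[0,0,0]]'

```text
t: 12.68
tcp_pos: [0.5546, -0.1678, 0.053]
tool_rot: [0.002, 1.0, -0.0, 0.001]
force: [-0.3, 1.0, 5.4]
finger_gap: 0.126
gripper_force: 34.2
```

Run:
```python
from h import *
go([.5537,-.1676,.05])
ax=np.array([.612,-.197]);p0=np.array([.5537,-.1676])-ax; print(np.hypot(*p0),np.degrees(np.arctan2(p0[1],p0[0])))
for a in range(12,73,6):
    t=np.radians(a);R=np.array([[np.cos(t),-np.sin(t)],[np.sin(t),np.cos(t)]]); d=R@p0-p0; print(a,(-d[0]/.8).round(4),(d[1]/.8).round(4))
```

```text
t 12.68 tcp [ 0.5546 -0.1678  0.053 ] yaxis 89.8 tilt [ 0.001 -0.001 -1.   ] F [-0.3  1.   5.4] gap 0.126 34.2
shift units [0.0011 0.0002 0.0038]
0.06529356783022354 153.2387311670281
12 0.006 -0.016
18 0.0078 -0.0243
24 0.0086 -0.0328
30 0.0086 -0.0414
36 0.0077 -0.0499
42 0.0059 -0.0582
48 0.0032 -0.0663
54 -0.0003 -0.0741
60 -0.0046 -0.0815
66 -0.0097 -0.0884
72 -0.0154 -0.0947
```

Call:
apply_moves --claw '[-1,-1,-1,-1,-1]' --travel '[[0.003,-0.008,0],[0.006,-0.016,0],[0.008,-0.024,0],[0.0086,-0.033,0],[0.0086,-0.033,0]]' --turn '[[0,0,0],[0,0,0],[0,0,0],[0,0,0],[0,0,0]]'

```text
t: 13.1
tcp_pos: [0.5449, -0.1922, 0.0528]
tool_rot: [0.002, 1.0, 0.002, -0.002]
force: [-3.3, 7.4, 11.2]
finger_gap: 0.126
gripper_force: 34.9
```

Call:
apply_moves --claw '[-1,-1,-1,-1,-1]' --travel '[[0,-0.0086,0],[-0.001,-0.017,0],[-0.0027,-0.0255,0],[-0.0054,-0.0335,0],[-0.0054,-0.0335,0]]' --turn '[[0,0,0],[0,0,0],[0,0,0],[0,0,0],[0,0,0]]'

```text
t: 13.52
tcp_pos: [0.5469, -0.2178, 0.0525]
tool_rot: [0.002, 1.0, 0.003, -0.005]
force: [-7.6, 7.1, 13.3]
finger_gap: 0.127
gripper_force: 35.6
```

Call:
apply_moves --claw '[-1,-1,-1,-1]' --travel '[[-0.0035,-0.008,0],[-0.008,-0.0152,0],[-0.008,-0.0152,0],[-0.008,-0.0152,0]]' --turn '[[0,0,0],[0,0,0],[0,0,0],[0,0,0]]'

```text
t: 13.85
tcp_pos: [0.5528, -0.23, 0.0523]
tool_rot: [0.001, 1.0, 0.003, -0.005]
force: [-8.5, 5.0, 11.0]
finger_gap: 0.123
gripper_force: 35.6
```

Run:
```python
from h import *
s=manip.sense();go([.558,-.2328,.053]);d=s['tcp_pos'][:2]-[.612,-.197];print('angle from tcp',(np.degrees(np.arctan2(d[1],d[0]))%360)-153.2,np.hypot(*d))
a=snap('scene');w=snap('wrist')
save('c5',np.hstack([cv2.resize(a['pixels'][200:290,220:340],(400,300),interpolation=cv2.INTER_CUBIC),cv2.resize(w['pixels'],(400,300))]))
```

```text
t 13.85 tcp [ 0.5528 -0.23    0.0523] yaxis 89.9 tilt [-0.011  0.006 -1.   ] F [-8.5  5.  11. ] gap 0.123 35.6
shift units [-0.0065 -0.0035 -0.001 ]
angle from tcp 55.90513905428256 0.067775604902686
```

View pics/c5.png

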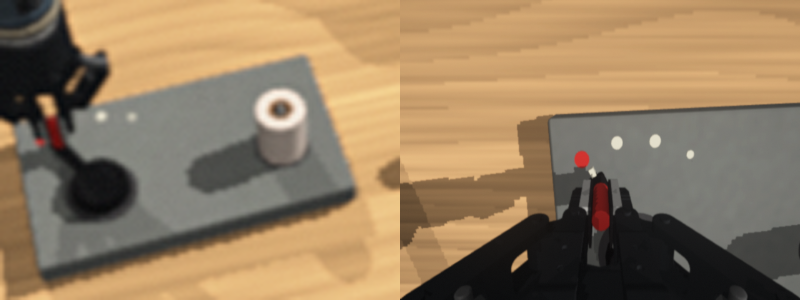

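The roll is still seated. The lever's white tip, wrist (592,173), is just short of the red dot at (582,159), so a few degrees more.

Call:
apply_moves --claw '[-1,-1,-1,-1,-1]' --travel '[[-0.003,-0.003,0],[-0.006,-0.006,0],[-0.006,-0.006,0],[-0.006,-0.006,0],[-0.006,-0.006,0]]' --turn '[[0,0,0],[0,0,0],[0,0,0],[0,0,0],[0,0,0]]'

```text
t: 14.37
tcp_pos: [0.5569, -0.2351, 0.0523]
tool_rot: [0.001, 1.0, 0.003, -0.006]
force: [-9.8, 3.5, 11.0]
finger_gap: 0.123
gripper_force: 35.6
```

Run:
```python
from h import *
s=manip.sense();go([.558,-.2328,.053]);d=s['tcp_pos'][:2]-[.612,-.197];print('angle from tcp',(np.degrees(np.arctan2(d[1],d[0]))%360)-153.2,np.hypot(*d))
w=snap('wrist');np.savez('w6.npz',**w);C=cloud(w);h=cv2.cvtColor(w['pixels'],cv2.COLOR_RGB2HSV)
red=((h[...,0]<8)|(h[...,0]>172))&(h[...,1]>140)&(h[...,2]>60)
ax=np.array([.612,-.197])
def rep(nm,m,z):
    n,l,st,ce=cv2.connectedComponentsWithStats(m.astype(np.uint8))
    for i in range(1,n):
        if st[i,4]>12:
            P=onplane(w,ce[i],z)[0]; d=P[:2]-ax; print(nm,st[i,4],ce[i].round(0),P.round(4),'ang',round(np.degrees(np.arctan2(d[1],d[0]))%360,1),'r',np.hypot(*d).round(4))
rep('dots red',red&(abs(C[...,2]-.03)<.004)&(C[...,1]<-.1),.03)
wh=(h[...,1]<50)&(h[...,2]>170)&(C[...,0]<.62)&(C[...,1]<-.12)
rep('white dots',wh&(abs(C[...,2]-.03)<.004),.03)
rep('tip',wh&(C[...,2]>.036)&(C[...,2]<.06),.043)
rep('pegtop',red&(abs(C[...,2]-.08)<.004),.08)
```

```text
t 14.37 tcp [ 0.5569 -0.2351  0.0523] yaxis 89.9 tilt [-0.012  0.006 -1.   ] F [-9.8  3.5 11. ] gap 0.123 35.6
shift units [-0.0014  0.0029 -0.0009]
angle from tcp 61.46488812094921 0.06705102025392656
dots red 419 [301. 204.] [ 0.5374 -0.2448  0.03  ] ang 212.7 r 0.0886
white dots 269 [419. 180.] [ 0.5247 -0.1855  0.03  ] ang 172.5 r 0.088
white dots 268 [357. 182.] [ 0.5258 -0.2163  0.03  ] ang 192.6 r 0.0883
white dots 117 [475. 198.] [ 0.5341 -0.1562  0.03  ] ang 152.4 r 0.088
tip 87 [305. 228.] [ 0.5456 -0.2421  0.043 ] ang 214.2 r 0.0802
pegtop 748 [321. 289.] [ 0.557  -0.2349  0.08  ] ang 214.6 r 0.0668
```

The lever is at about 62°, against 60° for the third click, with the tip in line with the red dot. I hold to settle, then hand in.

Call:
apply_moves --claw '[-1,-1,-1,-1,-1]' --travel '[[0,0.0015,0],[0,0.0015,0],[0,0.0015,0],[0,0.0015,0],[0,0.0015,0]]' --turn '[[0,0,0],[0,0,0],[0,0,0],[0,0,0],[0,0,0]]'

```text
t: 14.83
tcp_pos: [0.5565, -0.2346, 0.0523]
tool_rot: [0.001, 1.0, 0.002, -0.006]
force: [-11.7, 1.4, 12.3]
finger_gap: 0.124
gripper_force: 35.6
```

Call:
apply_moves --claw '[-1,-1,-1,-1,-1]' --travel '[[0,0,0],[0,0,0],[0,0,0],[0,0,0],[0,0,0]]' --turn '[[0,0,0],[0,0,0],[0,0,0],[0,0,0],[0,0,0]]'

```text
t: 15.25
tcp_pos: [0.5565, -0.2346, 0.0523]
tool_rot: [0.001, 1.0, 0.002, -0.006]
force: [-12.1, 2.3, 12.4]
finger_gap: 0.127
gripper_force: 35.6
```

Run:
```python
from h import *
s=manip.sense();d=s['tcp_pos'][:2]-[.612,-.197];a=(np.degrees(np.arctan2(d[1],d[0]))%360)-152.6;print('angle',a,s['force'],s['gripper_force'])
if 56<a<65: print(manip.sign_off())
```

```text
angle 61.496697717826805 [-12.07495821   2.34639406  12.42178665] 35.598224401474
the job is handed in; nothing more can be done
None
```

The job is handed in at about 15 s: the larger cream roll sits flat on the spindle, released, and the arm is still pinching the dial's red peg at about 61° (third click is 60°); the sign-off returned no verdict.

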